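# Lay a glass specimen frame on the sloping light table and switch it on

### The job

Pick up the orange glass frame by its black carrying bar and lay it gently on the white pane of the sloping light table, flat in the recess with its long lower edge resting against the grey lip at the bottom of the slope, and let go of it. Then push the light table's green switch lever all the way over, away from the robot. The glass is thin: grip it with no more than about 45 newtons, never press or knock it against the light table with more than about 15 newtons, and leave the jars, the tumbler, the ink roller and the spatula where they are.

Things in the scene. Friction and masses are not known exactly. Their poses are not given: they have to be found in the camera images.
- frame: Loose glass frame, 0.2-0.45 kg, flat on the green mat: orange rim 120 (x) x 160 (y) x 10 mm, glass top 6 mm up. Origin: centre of its underside, z up. A black bar runs along y across the middle: 14 mm wide (x), 158 mm long, 30 to 46 mm above the underside, on end posts at y = +-73 mm; free space under it between them. Either way round is the same. Limits: 45 N per finger, 15 N on the light table.
- lighttable: Fixed light table, origin: centre of its foot on the work surface; z up, x horizontal, uphill, roughly away from the robot. Brown bezel, 280 mm wide (y), and white pane slope up along x at 0.48 rad. Recess: 176 mm wide, 165 mm long up the slope, from the ledge's grey lip (12 mm above the pane; gives 1 mm per 1.5 N, 8 mm at most); other sides 8 mm above the pane. Top rear z = 0.15 m.
- seat (a point): Point on the white pane's top face where the frame's origin lies when seated: on the centre line, 60 mm up the slope from the ledge's lip. Axes: x up the slope, y across (left seen from the robot), z square out of the pane. It sinks with the pane.
- pane (a joint): How far the pane is pressed in along its normal, m: it floats on soft foam, 0 unloaded, 0.012 at the stop. It begins to give at about 1 N, then 1 mm for each 1.5 N; the frame's own weight sinks it 1 to 2.5 mm.
- switch (a joint): Angle of the green switch lever in rad: 0 leans towards the robot (off), 1.0 leans away from the robot (on, its end stop). It starts at 0 to 0.2 and stays where it is left (light friction). It turns about the light table's y axis.
- switch_tip (a point): Tip of the green switch lever, 80 mm long, on the left wing of the light table (seen from the robot), 200 mm to the left of its centre line. As the lever is pushed over, the tip moves about 75 mm along the light table's x axis in a flat arc. Space around it is free.
- ink_red: Bystander: ink jar with a red lid, diameter 72, height 75 mm, origin at the centre of its underside. Leave alone.
- ink_blue: Bystander: ink jar with a blue lid, diameter 72, height 75 mm, origin at the centre of its underside. Leave alone.
- ink_yellow: Bystander: ink jar with a yellow lid, diameter 72, height 75 mm, origin at the centre of its underside. Leave alone.
- tumbler: Bystander: black drinking tumbler with a lid, diameter 74, height 105 mm, origin at the centre of its underside. Leave alone.
- brayer: Bystander: ink roller with a wooden handle lying on the table, roller 110 mm long, 40 mm thick, overall 175 mm long; origin under the middle of the roller, handle to its -x. Leave alone.
- spatula: Bystander: spatula lying flat, 200 mm long, handle to its -x. Leave alone.
Not all that is in view belongs to the job. Several things look just like the frame: the one meant starts farthest from the robot's base.

How it is judged:
By the outcome, as a careful person would: the job done as asked, in the order asked, and still so for the second after the job is handed in, with the robot touching nothing.
It also fails if it takes over 59 s, if anything falls off the work surface, if the arm or the gripper's body presses on something with over 40 N, if the wrist force passes 120 N, or if a joint passes its speed limit or range.

### The arm

A 6-joint arm with a two-finger parallel gripper is mounted at the origin on the work surface. World frame = base frame: x ahead of the robot, y to its left, z up, the work surface at z = 0. Lengths are in m, angles in degrees, forces in N, time in s.
With the tool pointing down it reaches from about 0.275 to 1 m from the base axis. Payload 8.4 kg.
Tool frame: the origin (TCP) lies at the very end of the fingers, on their centre line; the grasp point (between the pads) lies 19 mm behind it; z points along the fingers, y is the line along which they close (so a half turn about z gives the same grasp; the last joint's range is limited). The gripper opens to 85 mm and grips with 20 to 120 N. Pads are 22 mm wide; open, the fingers measure 114 mm over their backs; the gripper's body (76 mm by 85 mm) begins 54 mm behind the grasp point. The pads swing forward as they close: fully open they stand 13 mm farther back than shut.
Start: joints at [72.17, 20.225, 93.587, -0, 66.188, -0.138], TCP at [0.19, 0.595, 0.231] pointing down, gripper open.
Joint ranges: [-150.9, 150.9], [-52.94, 120.26], [3.33, 152.33], [-74.26, 254.26], [0, 154.13], [-172.89, 172.89]. Speed limits (degrees/s): [127.2, 127.2, 159.86, 180, 180, 180].

### API

Orientations are given as a 3x3 rotation matrix whose columns are the frame's x, y, z axes.
In Python, from workcell import manip, optics gives the robot as it stands.
- The arm moves only by the shell command python3 -m jog 'ROWS' [FORCE]. ROWS is a JSON object of lists of equal length, an entry for each row: "travel": the shift along the tool's x, y, z each as a share of 0.4 m, from -1 to 1, a list of three; "twist": the turn about the tool's z as a share of 360 degrees, from -1 to 1; "fingers": the closure, from -1 (fully open) to 1 (shut). In form: {"travel": [[dx, dy, dz], ...], "twist": [twist, ...], "fingers": [fingers, ...]}. A call has 1 to 10 rows; each row shifts and turns the commanded pose from where the row before left it, along the tool's axes as they then stand; what a row does not reach is not made up. A row lasts 1/10 s, in which the tool goes at most 50 mm and 8.59 degrees, less where a joint would pass 70% of its speed; a pose out of reach is approached as far as the arm can. A call with a number of a shift or a turn outside -1 to 1 is refused whole. A call with a gripper value outside its range is refused whole. The fingers move at their own pace and stop on an object; FORCE is the grip in N (left out, the last holds). Time passes only in rows, so rows that do not move let the fingers close. It gives the time, the measured TCP pose, the force, the opening and the grip force at its end, in the units of the state.
- manip.state(): the state, without advancing time (a new reading comes with each control period).
- optics.capture(name): name is "scene" or "side" or "wrist"; returns the picture (400x640x3 uint8, red, green, blue); there is no depth.
- optics.calibration(name): a dict with "fx", "fy", "cx", "cy" (pixels), "world_from_camera" (4x4, takes a point from camera to world coordinates); the wrist camera has in their place "mount" (4x4, takes a point from camera to tool coordinates, whose origin is the TCP and whose axes are the flange's). Camera axes: x right, y up, looking along -z (the intrinsics and any distortion apply to the point x, -y, -z); pixel columns grow to the right and rows downward; lengths in m; the calibration is good to about 2 mm. A picture is of the moment at which its call begins: read the wrist's pose just before it. calibration takes no time and is no camera call.
- manip.sign_off(): hands the job in; it is judged then, once.
The state is a dict: "time": time; "joints": joint angles; "qd": joint speeds; "joint_efforts": joint torques, N m; "eef_pos": TCP position; "tcp_rot": TCP orientation; "force": force on the tool from outside, world axes, zero at the start; "ft_torque": the same for the moment, N m; "opening": opening from 0.0 (shut) to 1.0 (fully open); "grasp_force": force on a finger pad.
Only numpy, scipy, OpenCV 4.12 (cv2) and the standard library are available. Lean on these libraries where they do the work, as an engineer would, in place of code of your own. Each camera call takes 0.05 s, during which the arm holds its last target. There are 200 camera calls.

## Working session

There is one attempt and no reset: what is moved stays moved. The work goes in short steps, Python scripts to look and compute and a shell command to move; the robot and the scene stay as the last step left them, time stands still between calls to the robot, and variables do not carry over. Pictures are saved under pics/ and viewed, at most 14 in all, crops included, and the job is handed in when it is done.

```bash
mkdir -p pics; ls
python3 - <<'E'
from workcell import manip, optics
import cv2,numpy as np
print(manip.state())
for n in("scene","side"):
    im=optics.capture(n); cv2.imwrite(f"pics/{n}0.png",im[:,:,::-1]); 
    c=optics.calibration(n); print(n,{k:np.round(v,4).tolist() if not isinstance(v,str) else v for k,v in c.items()})
print(optics.calibration("wrist"))
E
```

```text
pics
{'time': 0.0, 'joints': array([ 7.21686717e+01,  2.02636032e+01,  9.36291089e+01, -2.19518844e-03,
        6.61878298e+01, -1.37784421e-01]), 'qd': array([ 0.02979098, -0.08157887, -0.02177616,  0.02661326, -0.04875439,
       -0.01408229]), 'joint_efforts': array([ 5.06688502e-05, -6.05240464e+01, -3.42071164e+01,  4.23952099e-05,
        9.34259500e-03, -9.88076287e-07]), 'eef_pos': array([0.18982177, 0.59497608, 0.23054927]), 'tcp_rot': array([[-9.52700449e-01,  3.03910673e-01, -3.97086207e-04],
       [ 3.03910931e-01,  9.52699494e-01, -1.34892693e-03],
       [-3.16494625e-05, -1.40580213e-03, -9.99999011e-01]]), 'force': array([0.16956459, 0.15136648, 0.78795733]), 'ft_torque': array([0.04924207, 0.00129653, 0.05063421]), 'grasp_force': 0.0, 'opening': 1.0022275532005533}
scene {'fx': 435.6793, 'fy': 435.6793, 'cx': 322.3487, 'cy': 197.5669, 'world_from_camera': [[0.3462, -0.5144, 0.7846, 1.5311], [0.938, 0.2038, -0.2803, -0.47], [-0.0157, 0.833, 0.5531, 0.844], [0.0, 0.0, 0.0, 1.0]]}
side {'fx': 364.0538, 'fy': 364.0538, 'cx': 321.72, 'cy': 201.6788, 'world_from_camera': [[0.939, 0.2268, -0.2584, 0.2159], [-0.3436, 0.5923, -0.7287, -0.9089], [-0.0123, 0.7731, 0.6342, 0.8191], [0.0, 0.0, 0.0, 1.0]]}
{'fx': 347.72714371555224, 'fy': 347.72714371555224, 'cx': 314.0066319711766, 'cy': 202.2546739935963, 'mount': array([[-1.30138889e-03,  9.56793458e-01,  2.90765516e-01,
         7.51436953e-02],
       [ 9.99999051e-01,  1.37683830e-03, -5.48972439e-05,
         8.13162371e-05],
       [-4.52862423e-04,  2.90765169e-01, -9.56794341e-01,
        -1.43293035e-01],
       [ 0.00000000e+00,  0.00000000e+00,  0.00000000e+00,
         1.00000000e+00]])}
```

View pics/scene0.png

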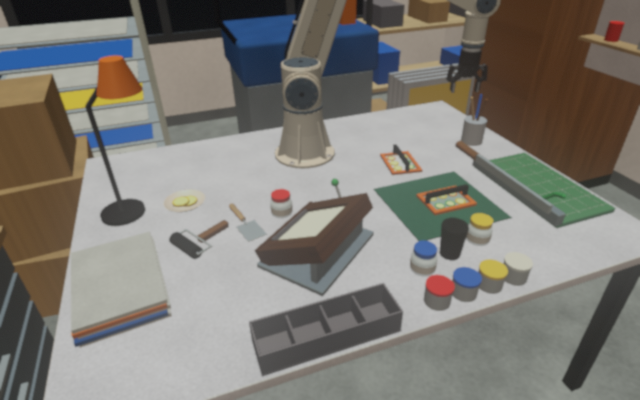

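View pics/side0.png

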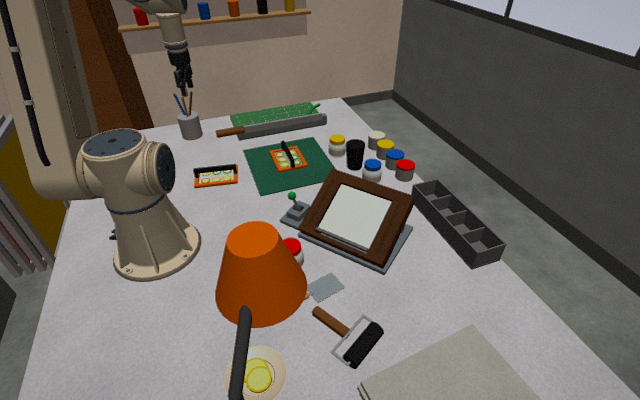

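The frame on the mat sits at about (447,198) in scene and (288,157) in side. The light table's pane is at (310,222) / (355,215), and the lever's green tip at (335,182) / (292,196). Next I measure these.

```bash
cat > h.py <<'E'
import numpy as np,cv2
from workcell import manip,optics
def cam(n,st=None):
    c=optics.calibration(n)
    if n=="wrist":
        T=np.eye(4);T[:3,:3]=st["tcp_rot"];T[:3,3]=st["eef_pos"];W=T@c["mount"]
    else: W=np.array(c["world_from_camera"])
    return c,W
def ray(C,p):
    c,W=C; d=np.array([(p[0]-c["cx"])/c["fx"],-(p[1]-c["cy"])/c["fy"],-1]); d=W[:3,:3]@d
    return W[:3,3],d/np.linalg.norm(d)
def onz(C,p,z):
    o,d=ray(C,p); return o+d*(z-o[2])/d[2]
def tri(C1,p1,C2,p2):
    o1,d1=ray(C1,p1);o2,d2=ray(C2,p2)
    s=np.linalg.lstsq(np.c_[d1,-d2],o2-o1,rcond=None)[0]
    a,b=o1+s[0]*d1,o2+s[1]*d2; return (a+b)/2,np.linalg.norm(a-b)
def proj(C,X):
    c,W=C; q=np.linalg.inv(W)@np.r_[X,1]; return np.array([c["cx"]+c["fx"]*q[0]/-q[2],c["cy"]+c["fy"]*q[1]/q[2]])
def shot(n,f):
    st=manip.state(); im=optics.capture(n)[:,:,::-1].copy(); cv2.imwrite(f"pics/{f}.png",im); return im,cam(n,st),st
def blobs(im,lo,hi,amin=15):
    h=cv2.cvtColor(im,cv2.COLOR_BGR2HSV); m=cv2.inRange(h,np.array(lo),np.array(hi))
    n,l,s,c=cv2.connectedComponentsWithStats(m); return [(s[i,4],c[i].round(1),s[i,:4],(l==i).astype(np.uint8)) for i in range(1,n) if s[i,4]>=amin]
def quad(m,eps=0.05):
    k=max(cv2.findContours(m,cv2.RETR_EXTERNAL,cv2.CHAIN_APPROX_NONE)[0],key=cv2.contourArea)
    h=cv2.convexHull(k); return cv2.approxPolyN(h,4,ensure_convex=True).reshape(-1,2),cv2.contourArea(k)
E
python3 - <<'E'
from h import *
for n in("scene","side"):
    im=cv2.imread(f"pics/{n}0.png");C=cam(n)
    print(n)
    print(" orange",[(b[0],b[1],b[2].tolist()) for b in blobs(im,(5,150,100),(18,255,255),30)])
    print(" green",[(b[0],b[1],b[2].tolist(),onz(C,b[1],0.1).round(3)) for b in blobs(im,(50,90,50),(85,255,255),8)])
a=cv2.imread("pics/side0.png")[120:270,230:440]; b=cv2.imread("pics/scene0.png")[165:295,250:520]
a=cv2.resize(a,None,fx=2.8,fy=2.8,interpolation=cv2.INTER_CUBIC)
b=cv2.resize(b,None,fx=2.8,fy=2.8,interpolation=cv2.INTER_CUBIC);cv2.imwrite("pics/ca.png",a);cv2.imwrite("pics/cb.png",b)
E
```

```text
scene
 orange [(np.int32(261), array([348.6,  12.1]), [341, 0, 15, 24]), (np.int32(1379), array([115.5,  79.3]), [96, 57, 46, 42]), (np.int32(125), array([453.4, 206.1]), [428, 196, 47, 17])]
 green [(np.int32(10), array([334.5, 181.2]), [333, 180, 4, 3], array([ 0.4  , -0.022,  0.1  ])), (np.int32(81), array([555.5, 194.5]), [543, 192, 23, 6], array([0.724, 0.579, 0.1  ]))]
side
 orange [(np.int32(130), array([298.9, 157.3]), [288, 146, 20, 23]), (np.int32(153), array([278.1, 160.1]), [269, 149, 24, 23]), (np.int32(186), array([214.4, 181.9]), [194, 174, 43, 14]), (np.int32(7014), array([259.2, 275.8]), [216, 221, 93, 107])]
 green [(np.int32(904), array([273. , 113.8]), [231, 102, 89, 25], array([0.518, 0.571, 0.1  ])), (np.int32(2691), array([287.8, 167.3]), [244, 138, 91, 58], array([0.463, 0.14 , 0.1  ])), (np.int32(9), array([295.3, 156.7]), [293, 155, 5, 6], array([0.508, 0.197, 0.1  ])), (np.int32(47), array([291.4, 195.3]), [288, 192, 8, 8], array([ 0.43 , -0.018,  0.1  ]))]
```

View pics/ca.png

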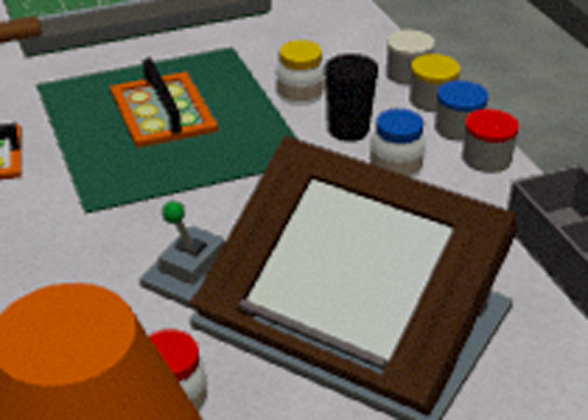

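View pics/cb.png

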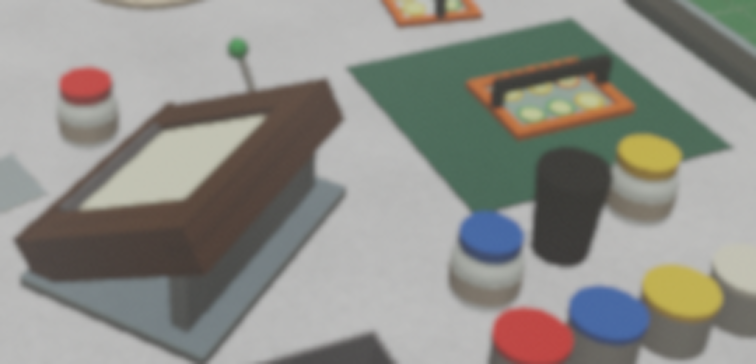

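The side crop shows the bezel, pane, grey lip and lever clearly. Bezel corners are at about (288,138), (515,212), (428,408) and (195,308) in that crop. In the scene crop they're at (327,82), (187,240), (18,238) and (170,106).

Run:
```python
from h import *
A=cam("side");B=cam("scene")
sa=lambda p:np.array(p)/2.8+[230,120]-.3
sb=lambda p:np.array(p)/2.8+[250,165]-.3
P={}
for k,a,b in[("RL",(288,138),(327,82)),("RR",(515,212),(187,240)),("FR",(428,408),(18,238)),("FL",(195,308),(170,106)),
 ("pRL",(312,180),(270,115)),("pRR",(452,230),(200,207)),
 ("tip",(173,212),(237,48)),("bar1",(150,62),(608,62)),("bar2",(174,126),(497,85))]:
    X,e=tri(A,sa(a),B,sb(b));P[k]=X;print(k,X.round(4),"gap",e.round(4))
for k in(("RL","RR"),("RR","FR"),("FR","FL"),("FL","RL"),("pRL","pRR"),("bar1","bar2")):
    d=P[k[1]]-P[k[0]];print(k,np.linalg.norm(d).round(4),d.round(3),np.degrees(np.arctan2(d[1],d[0])).round(1))
for c in((110,84),(183,72),(217,128),(137,144)): print("rim",onz(A,sa(c),.012).round(4))
for c in((467,85),(517,138),(634,103),(578,60)): print("rimS",onz(B,sb(c),.012).round(4))
```

```text
RL [0.5789 0.0057 0.1508] gap 0.0024
RR [ 0.7538 -0.2088  0.1465] gap 0.0042
FR [ 0.5897 -0.3369  0.0507] gap 0.0113
FL [ 0.4197 -0.1174  0.0471] gap 0.0099
pRL [ 0.5838 -0.0589  0.1311] gap 0.0019
pRR [ 0.6942 -0.1792  0.1235] gap 0.0082
tip [ 0.4256 -0.034   0.1138] gap 0.0023
bar1 [0.5173 0.4155 0.0438] gap 0.0026
bar2 [0.5065 0.2643 0.0328] gap 0.0169
('RL', 'RR') 0.2768 [ 0.175 -0.214 -0.004] -50.8
('RR', 'FR') 0.2292 [-0.164 -0.128 -0.096] -142.0
('FR', 'FL') 0.2777 [-0.17   0.219 -0.004] 127.8
('FL', 'RL') 0.2264 [0.159 0.123 0.104] 37.7
('pRL', 'pRR') 0.1635 [ 0.11  -0.12  -0.008] -47.5
('bar1', 'bar2') 0.1521 [-0.011 -0.151 -0.011] -94.1
rim [0.4552 0.4255 0.012 ]
rim [0.5689 0.4192 0.012 ]
rim [0.569  0.2531 0.012 ]
rim [0.4523 0.2553 0.012 ]
rimS [0.4562 0.2601 0.012 ]
rimS [0.5752 0.2563 0.012 ]
rimS [0.5645 0.4258 0.012 ]
rimS [0.4574 0.4204 0.012 ]
```

Everything agrees with the given sizes. The table is yawed about 38.5°, the frame is at about (0.512, 0.340) with yaw near 0, and the lever tip is at about (0.426, -0.034, 0.114). I'll move over the frame for a wrist view, then over the light table.

```bash
python3 -m jog '{"travel":[[-0.107,-0.040,0.008],[-0.107,-0.040,0.008],[-0.107,-0.040,0.008],[-0.107,-0.040,0.008],[-0.107,-0.040,0.008],[-0.107,-0.040,0.008],[-0.107,-0.040,0.008],[-0.107,-0.040,0.008],[-0.107,-0.040,0.008],[0,0,0]],"twist":[0,0,0,0,0,0,0,0,0,0],"fingers":[-1,-1,-1,-1,-1,-1,-1,-1,-1,-1]}' 30
python3 - <<'E'
from h import *
im,C,st=shot("wrist","w1");print(st["eef_pos"],st["joints"].round(1))
for b in blobs(im,(5,150,90),(18,255,255),100): print(b[0],b[1],b[2].tolist())
h=cv2.cvtColor(im,cv2.COLOR_BGR2HSV);m=cv2.inRange(h,(5,150,90),(18,255,255))
q,a=quad(cv2.morphologyEx(m,cv2.MORPH_CLOSE,np.ones((25,25))));P=np.array([onz(C,p,.011) for p in q]);print(q.tolist(),P.round(4),P.mean(0))
print([np.linalg.norm(P[i]-P[i-1]).round(4) for i in range(4)])
for i in range(4): d=P[i]-P[i-1]; print(np.degrees(np.arctan2(d[1],d[0])).round(1))
E
```

```text
time: 1.1
eef_pos: [0.5166, 0.3376, 0.2017]
tcp_rot: [[-0.951, 0.308, 0.001], [0.308, 0.951, -0.001], [-0.001, -0.001, -1.0]]
force: [-0.0, 0.6, -1.6]
opening: 1.002
grasp_force: 0.0
[0.51657749 0.33764571 0.20171158] [ 33.1  21.2  96.2  -0.1  62.6 -39. ]
3891 [303.  126.5] [215, 85, 178, 105]
304 [346.6 133.7] [330, 117, 34, 35]
3060 [330.3 214.4] [243, 164, 166, 85]
[[408, 205], [257, 249], [214, 137], [379, 84]] [[0.5738 0.4184 0.011 ]
 [0.5721 0.2568 0.011 ]
 [0.4509 0.259  0.011 ]
 [0.4531 0.4203 0.011 ]] [0.51245455 0.33863495 0.011     ]
[np.float64(0.1207), np.float64(0.1617), np.float64(0.1212), np.float64(0.1613)]
-0.9
-90.6
178.9
89.2
```

```bash
python3 -m jog '{"travel":[[-0.048,-0.112,-0.022],[-0.048,-0.112,-0.022],[-0.048,-0.112,-0.022],[-0.048,-0.112,-0.022],[-0.048,-0.112,-0.022],[-0.048,-0.112,-0.022],[-0.048,-0.112,-0.022],[-0.048,-0.112,-0.022],[-0.048,-0.112,-0.022],[-0.048,-0.112,-0.022]],"twist":[0.015,0.015,0.015,0.015,0.015,0.015,0,0,0,0],"fingers":[-1,-1,-1,-1,-1,-1,-1,-1,-1,-1]}'
python3 -m jog '{"travel":[[0,0,0]],"twist":[0],"fingers":[-1]}' | tail -0
python3 - <<'E'
from h import *
im,C,st=shot("wrist","w2");np.savez("w2",R=st["tcp_rot"],p=st["eef_pos"]);print(st["eef_pos"],st["joints"].round(1))
E
```

```text
time: 2.15
eef_pos: [0.3835, -0.1187, 0.2909]
tcp_rot: [[-0.643, 0.766, 0.0], [0.766, 0.643, 0.0], [-0.0, 0.0, -1.0]]
force: [2.1, -0.8, 0.8]
opening: 0.995
grasp_force: 0.0
[ 0.38273484 -0.12169826  0.29153026] [-1.780e+01 -4.300e+00  1.146e+02 -1.000e-01  6.960e+01 -5.740e+01]Exception ignored on flushing sys.stdout:
BrokenPipeError: [Errno 32] Broken pipe
```

View pics/w2.png

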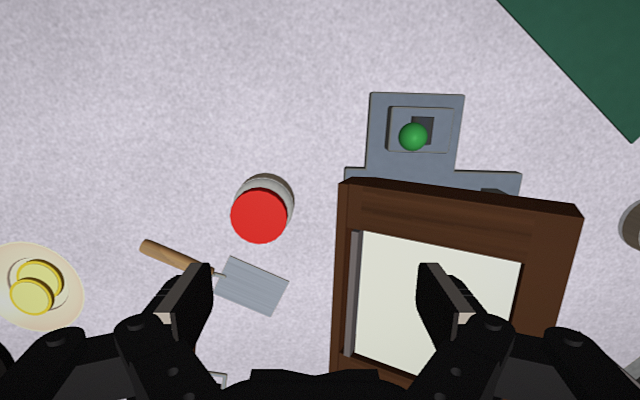

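The wrist view shows the ball at (413,137), the bezel's left part, the pane at (360-520, 230+) and the lip at about (350,300). Shifting so the whole pane is visible.

```bash
python3 -m jog '{"travel":[[-0.081,0.075,0],[-0.081,0.075,0],[-0.081,0.075,0],[-0.081,0.075,0],[0,0,0],[0,0,0]],"twist":[0,0,0,0,0,0],"fingers":[-1,-1,-1,-1,-1,-1]}'
python3 - <<'E'
from h import *
im,C,st=shot("wrist","w3");np.savez("w3",R=st["tcp_rot"],p=st["eef_pos"]);print(st["eef_pos"],st["tcp_rot"][:,1])
E
```

```text
time: 2.9
eef_pos: [0.5607, -0.1386, 0.2891]
tcp_rot: [[-0.644, 0.765, -0.002], [0.765, 0.644, 0.001], [0.002, -0.001, -1.0]]
force: [-0.3, -0.7, -0.2]
opening: 0.998
grasp_force: 0.0
[ 0.56067098 -0.13858334  0.28907545] [ 0.76539988  0.64355411 -0.001067  ]
```

View pics/w3.png

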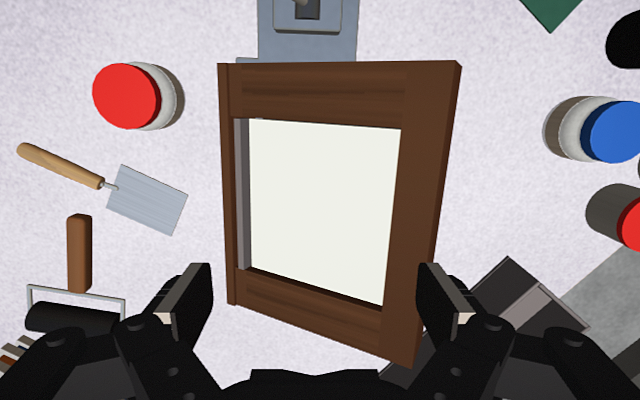

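The whole pane is visible. Its corners are at about (249,118), (401,128), (384,306) and (250,270), with the lip strip just left of column 249. The bezel corners are at about (229,63), (457,61), (414,366) and (238,303).

Run:
```python
from h import *
im=cv2.imread("pics/w3.png");s=np.load("w3.npz");C=cam("wrist",dict(tcp_rot=s["R"],eef_pos=s["p"]))
hsv=cv2.cvtColor(im,cv2.COLOR_BGR2HSV)
m=cv2.inRange(hsv,(0,0,190),(90,60,255))
n,l,S,c=cv2.connectedComponentsWithStats(m);k=l[190,310];q,a=quad((l==k).astype(np.uint8));print("pane",q.tolist(),a)
mb=cv2.inRange(hsv,(0,90,25),(14,255,140));n,l,S,c=cv2.connectedComponentsWithStats(mb);i=1+np.argmax(S[1:,4]);qb,a=quad((l==i).astype(np.uint8));print("bezel",qb.tolist(),a)
th=.48
RL,RR=[onz(C,p,.150) for p in((458,61),(414,367))]
print("rear",RL.round(4),RR.round(4),np.linalg.norm(RL-RR))
for zf in(.03,.04,.045,.05,.055,.06):
    FL,FR=[onz(C,p,zf) for p in((230,63),(238,303))]
    w=np.linalg.norm(FL-FR);L=np.linalg.norm(((RL+RR)-(FL+FR))/2);print(zf,w.round(4),L.round(4),(.150-L*np.sin(th)).round(4),FL.round(4),FR.round(4))
d=RL-RR;yaw=np.degrees(np.arctan2(d[1],d[0]))-90;print("yaw",yaw)
for yaw in (38.0,38.7,39.5):
  y=np.radians(yaw);X=np.array([np.cos(y)*np.cos(th),np.sin(y)*np.cos(th),np.sin(th)]);N=np.array([-np.cos(y)*np.sin(th),-np.sin(y)*np.sin(th),np.cos(th)]);Y=np.cross(N,X)
  O=(RL+RR)/2
  for p,h in(((249.5,118),-.008),((250,270),-.008),((401,128),0),((384,306),0),((249.5,118),0),((230,63),0),((238,303),0)):
    o,dd=ray(C,p);t=((O+h*N-o)@N)/(dd@N);r=o+t*dd-O;print(yaw,p,h,(r@X).round(4),(r@Y).round(4),(o+t*dd).round(4))
```

```text
pane [[400, 129], [382, 305], [251, 266], [249, 118]] 22735.5
bezel [[417, 371], [227, 302], [217, 63], [462, 60]] 58871.0
rear [0.5786 0.0085 0.15  ] [ 0.7521 -0.2138  0.15  ] 0.28193788918251345
0.03 0.2964 0.2329 0.0424 [ 0.4198 -0.1126  0.03  ] [ 0.6024 -0.3461  0.03  ]
0.04 0.2891 0.2259 0.0457 [ 0.4221 -0.1119  0.04  ] [ 0.6002 -0.3395  0.04  ]
0.045 0.2854 0.2225 0.0473 [ 0.4232 -0.1115  0.045 ] [ 0.5991 -0.3363  0.045 ]
0.05 0.2817 0.2191 0.0488 [ 0.4244 -0.1111  0.05  ] [ 0.598 -0.333  0.05 ]
0.055 0.278 0.2159 0.0503 [ 0.4255 -0.1107  0.055 ] [ 0.5968 -0.3297  0.055 ]
0.06 0.2744 0.2127 0.0518 [ 0.4267 -0.1103  0.06  ] [ 0.5957 -0.3264  0.06  ]
yaw 37.968777831862965
38.0 (249.5, 118) -0.008 -0.2029 0.0874 [ 0.4726 -0.1423  0.0492]
38.0 (250, 270) -0.008 -0.2064 -0.0946 [ 0.5822 -0.2877  0.0476]
38.0 (401, 128) 0 -0.0376 0.0887 [ 0.5845 -0.0533  0.1326]
38.0 (384, 306) 0 -0.036 -0.0837 [ 0.6917 -0.1883  0.1334]
38.0 (249.5, 118) 0 -0.1967 0.088 [ 0.4737 -0.1408  0.0591]
38.0 (230, 63) 0 -0.2204 0.1418 [ 0.424  -0.1112  0.0482]
38.0 (238, 303) 0 -0.2201 -0.1411 [ 0.5983 -0.3
[... 165 characters left out ...]
0365 0.0891 [ 0.5843 -0.0534  0.1331]
38.7 (384, 306) 0 -0.037 -0.0837 [ 0.692  -0.1885  0.1329]
38.7 (249.5, 118) 0 -0.1954 0.0901 [ 0.4737 -0.1407  0.0598]
38.7 (230, 63) 0 -0.2182 0.1441 [ 0.4242 -0.1112  0.0492]
38.7 (238, 303) 0 -0.2223 -0.1394 [ 0.5986 -0.3347  0.0473]
39.5 (249.5, 118) -0.008 -0.2 0.092 [ 0.4728 -0.1421  0.0505]
39.5 (250, 270) -0.008 -0.2095 -0.0907 [ 0.5825 -0.2884  0.0462]
39.5 (401, 128) 0 -0.0353 0.0896 [ 0.5842 -0.0534  0.1337]
39.5 (384, 306) 0 -0.0382 -0.0835 [ 0.6923 -0.1887  0.1324]
39.5 (249.5, 118) 0 -0.1938 0.0926 [ 0.4738 -0.1405  0.0605]
39.5 (230, 63) 0 -0.2156 0.1467 [ 0.4245 -0.1111  0.0504]
39.5 (238, 303) 0 -0.2248 -0.1374 [ 0.5988 -0.3355  0.0462]
```

```bash
python3 -m jog '{"travel":[[0.099,0.0675,0],[0.099,0.0675,0],[0.099,0.0675,0],[0.099,0.0675,0],[0.099,0.0675,0],[0.099,0.0675,0],[0.099,0.0675,0],[0.099,0.0675,0],[0.099,0.0675,0],[0.099,0.0675,0]],"twist":[0,0,0,0,0,0,0,0,0,0],"fingers":[-1,-1,-1,-1,-1,-1,-1,-1,-1,-1]}' >/dev/null
python3 -m jog '{"travel":[[0,0,0.07],[0,0,0.07],[0,0,0.07],[0,0,0.07],[0,0,0.07],[0,0,0],[0,0,0]],"twist":[0.0227,0.0227,0.0227,0.0227,0.0227,0,0],"fingers":[-0.2,-0.2,-0.2,-0.2,-0.2,-0.2,-0.2]}'
```

```text
time: 4.65
eef_pos: [0.5122, 0.3361, 0.1511]
tcp_rot: [[0.012, 1.0, -0.001], [1.0, -0.012, -0.0], [-0.0, -0.001, -1.0]]
force: [0.4, -0.7, -0.3]
opening: 0.604
grasp_force: 0.0
```

```bash
python3 -m jog '{"travel":[[0.006,0,0.1],[0,0,0.1],[0,0,0.07],[0,0,0.04],[0,0,0],[0,0,0],[0,0,0],[0,0,0],[0,0,0],[0,0,0]],"twist":[0,0,0,0,0,0,0,0,0,0],"fingers":[-0.2,-0.2,-0.2,-0.2,-0.2,1,1,1,1,1]}' 25
python3 -m jog '{"travel":[[0,0,0],[0,0,0],[0,0,-0.03],[0,0,-0.05],[0,0,-0.1],[0,0,-0.12],[0,0,-0.12],[0,0,0],[0,0,0],[0,0,0]],"twist":[0,0,0,0,0,0,0,0,0,0],"fingers":[1,1,1,1,1,1,1,1,1,1]}'
python3 - <<'E'
from h import *
im,C,st=shot("wrist","w4")
E
```

```text
time: 5.65
eef_pos: [0.5143, 0.3392, 0.0285]
tcp_rot: [[0.016, 1.0, 0.003], [1.0, -0.016, 0.002], [0.002, 0.003, -1.0]]
force: [0.2, -0.3, 7.0]
opening: 0.156
grasp_force: 25.8
time: 6.65
eef_pos: [0.5122, 0.3378, 0.1936]
tcp_rot: [[0.017, 1.0, -0.002], [1.0, -0.017, -0.001], [-0.001, -0.002, -1.0]]
force: [-0.5, -0.5, -2.9]
opening: 0.159
grasp_force: 24.7
```

View pics/w4.png

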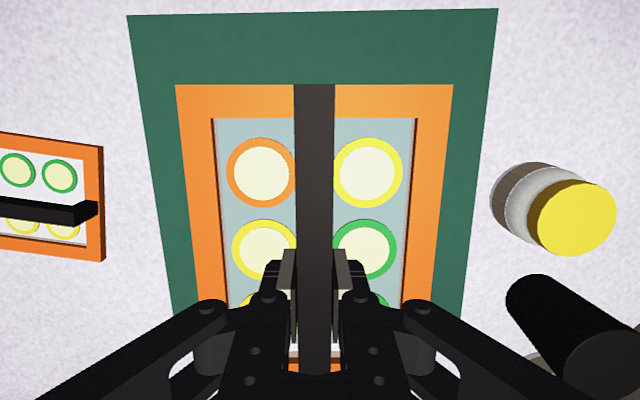

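The frame is held level by its bar, with a grip of 25 N and a weight of about 3 N. Moving it over the light table.

```bash
python3 -m jog '{"travel":[[-0.05,0.0158,-0.01],[-0.09,0.0158,-0.01],[-0.12,0.0158,-0.01],[-0.12,0.0158,0],[-0.12,0.0158,0],[-0.12,0.0158,0],[-0.12,0.0158,0],[-0.12,0.0158,0],[-0.12,0.0158,0],[-0.12,0.0158,0]],"twist":[0,0,0,0,0,0,0,0,0,0],"fingers":[1,1,1,1,1,1,1,1,1,1]}' >/dev/null
python3 -m jog '{"travel":[[-0.1,0,0],[-0.06,0,0],[-0.028,0,0],[0,0,0],[0,0,0],[0,0,0],[0,0,0],[0,0,0],[0,0,0],[0,0,0]],"twist":[0,0,-0.0135,-0.0135,-0.0135,-0.0135,-0.0135,-0.0135,-0.0135,-0.0135],"fingers":[1,1,1,1,1,1,1,1,1,1]}'>/dev/null
python3 -m jog '{"travel":[[0,0,0],[0,0,0],[0,0,0]],"twist":[0,0,0],"fingers":[1,1,1]}'
python3 - <<'E'
from h import *
im,C,st=shot("side","s5")
R=st["tcp_rot"];print(np.degrees(np.arctan2(R[1,1],R[0,1])),st["eef_pos"],st["force"])
cv2.imwrite("pics/s5c.png",cv2.resize(im[100:290,240:460],None,fx=3,fy=3,interpolation=cv2.INTER_CUBIC))
E
```

```text
time: 9.0
eef_pos: [0.5674, -0.1777, 0.2058]
tcp_rot: [[-0.613, 0.79, -0.001], [0.79, 0.613, 0.0], [0.001, -0.001, -1.0]]
force: [0.4, 0.1, -2.3]
opening: 0.157
grasp_force: 24.7
37.81969171059586 [ 0.56741196 -0.17769475  0.20579044] [ 0.39945346  0.0999254  -2.33104522]
```

View pics/s5c.png

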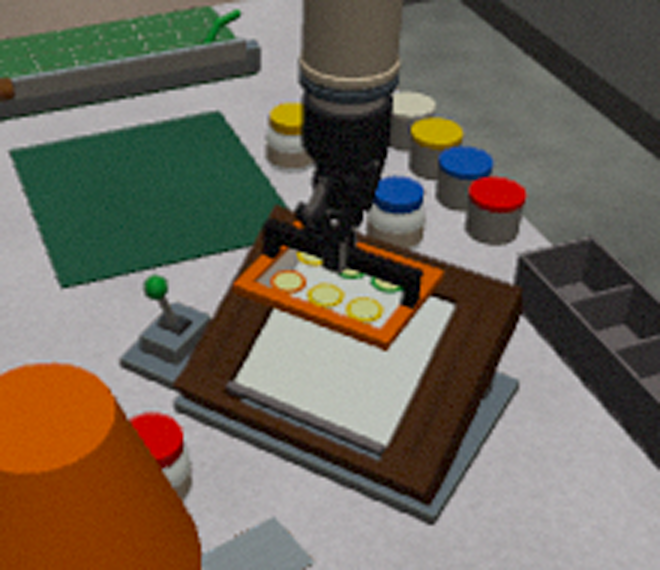

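The frame is level and centred over the recess, and the jars are undisturbed. Descending towards contact.

```bash
python3 -m jog '{"travel":[[0,0,0.04],[0,0,0.05],[0,0,0.04],[0,0,0.02],[0,0,0.01],[0,0,0],[0,0,0]],"twist":[0,0,0,0,0,0,0],"fingers":[1,1,1,1,1,1,1]}' 20
for i in 1; do python3 -m jog '{"travel":[[0,0,0.01],[0,0,0],[0,0,0]],"twist":[0,0,0],"fingers":[1,1,1]}'; done
python3 -m jog '{"travel":[[0,0,0.005],[0,0,0],[0,0,0]],"twist":[0,0,0],"fingers":[1,1,1]}'
```

```text
time: 9.75
eef_pos: [0.5682, -0.1779, 0.1432]
tcp_rot: [[-0.615, 0.789, 0.001], [0.789, 0.615, -0.0], [-0.001, 0.001, -1.0]]
force: [0.3, -0.4, -2.7]
opening: 0.159
grasp_force: 24.7
time: 10.05
eef_pos: [0.5681, -0.178, 0.1389]
tcp_rot: [[-0.615, 0.789, 0.001], [0.789, 0.615, -0.0], [-0.001, 0.0, -1.0]]
force: [0.3, -0.2, -0.7]
opening: 0.157
grasp_force: 25.0
time: 10.35
eef_pos: [0.5682, -0.1779, 0.1369]
tcp_rot: [[-0.615, 0.789, 0.001], [0.789, 0.615, -0.0], [-0.001, 0.001, -1.0]]
force: [0.3, -0.9, 3.3]
opening: 0.15
grasp_force: 25.5
```

Contact is at TCP z ≈ 0.139. Next I let the frame pivot on its uphill edge by opening the fingers in small steps while following it down.

```bash
python3 -m jog '{"travel":[[0,0,0],[0,0,0],[0,0,0]],"twist":[0,0,0],"fingers":[0.67,0.67,0.67]}' 20
python3 -m jog '{"travel":[[0,-0.003,0.005],[0,-0.003,0.005],[0,0,0]],"twist":[0,0,0],"fingers":[0.66,0.66,0.66]}'
```

```text
time: 10.65
eef_pos: [0.5675, -0.178, 0.1364]
tcp_rot: [[-0.615, 0.789, -0.0], [0.789, 0.615, -0.0], [0.0, -0.001, -1.0]]
force: [-0.6, -2.9, 0.3]
opening: 0.162
grasp_force: 4.2
time: 10.95
eef_pos: [0.5659, -0.1791, 0.1323]
tcp_rot: [[-0.614, 0.789, 0.0], [0.789, 0.614, 0.0], [0.0, 0.0, -1.0]]
force: [-0.8, -1.2, 1.3]
opening: 0.172
grasp_force: 10.4
```

```bash
python3 -m jog '{"travel":[[0,-0.003,0.005],[0,-0.003,0.005],[0,0,0]],"twist":[0,0,0],"fingers":[0.645,0.64,0.635]}'
python3 -m jog '{"travel":[[0,-0.003,0.005],[0,-0.003,0.005],[0,-0.001,0.005],[0,0,0]],"twist":[0,0,0,0],"fingers":[0.625,0.615,0.61,0.605]}'
```

```text
time: 11.25
eef_pos: [0.5638, -0.1807, 0.1281]
tcp_rot: [[-0.615, 0.789, -0.0], [0.789, 0.615, 0.0], [0.0, -0.0, -1.0]]
force: [-0.4, -0.7, 0.6]
opening: 0.182
grasp_force: 6.3
time: 11.65
eef_pos: [0.5615, -0.1825, 0.1221]
tcp_rot: [[-0.615, 0.789, -0.0], [0.789, 0.615, 0.0], [0.0, -0.0, -1.0]]
force: [-0.8, -1.2, -0.2]
opening: 0.199
grasp_force: 4.0
```

```bash
python3 -m jog '{"travel":[[0,-0.0015,0.005],[0,-0.0015,0.005],[0,0,0]],"twist":[0,0,0],"fingers":[0.595,0.587,0.585]}'
python3 -m jog '{"travel":[[0,-0.001,0.005],[0,-0.001,0.005],[0,0,0]],"twist":[0,0,0],"fingers":[0.58,0.572,0.57]}'
python3 - <<'E'
from h import *
im,C,st=shot("side","s6")
cv2.imwrite("pics/s6c.png",cv2.resize(im[140:280,270:430],None,fx=4,fy=4,interpolation=cv2.INTER_CUBIC))
E
```

```text
time: 11.95
eef_pos: [0.5605, -0.1832, 0.1181]
tcp_rot: [[-0.615, 0.789, -0.001], [0.789, 0.615, 0.0], [0.0, -0.0, -1.0]]
force: [-0.5, -1.2, -0.9]
opening: 0.204
grasp_force: 2.3
time: 12.25
eef_pos: [0.56, -0.1837, 0.1142]
tcp_rot: [[-0.615, 0.789, -0.0], [0.789, 0.615, 0.0], [0.0, -0.0, -1.0]]
force: [-1.4, -0.7, -1.5]
opening: 0.215
grasp_force: 2.2
```

View pics/s6c.png

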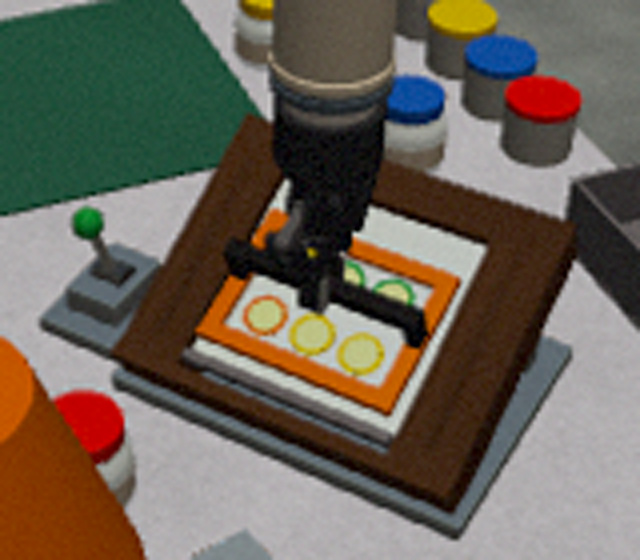

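It's nearly parallel to the pane, with the lower edge still a little raised and short of the lip. Continuing.

```bash
python3 -m jog '{"travel":[[0,-0.001,0.005],[0,-0.001,0.005],[0,0,0]],"twist":[0,0,0],"fingers":[0.563,0.557,0.555]}'
python3 -m jog '{"travel":[[0,-0.001,0.005],[0,-0.001,0.005],[0,0,0],[0,0,0]],"twist":[0,0,0,0],"fingers":[0.55,0.545,0.54,0.53]}'
python3 -m jog '{"travel":[[0,0,0],[0,0,0],[0,0,0]],"twist":[0,0,0],"fingers":[0.5,0.47,0.45]}'
python3 - <<'E'
from h import *
im,C,st=shot("side","s7");s2,_,_=shot("scene","c7")
cv2.imwrite("pics/s7c.png",np.vstack([cv2.resize(im[170:270,290:420],None,fx=3,fy=3,interpolation=cv2.INTER_CUBIC),cv2.resize(s2[185:265,250:380],None,fx=3,fy=3,interpolation=cv2.INTER_CUBIC)]))
E
```

```text
time: 12.6
eef_pos: [0.5595, -0.1841, 0.1102]
tcp_rot: [[-0.615, 0.789, -0.0], [0.789, 0.615, 0.0], [0.0, 0.0, -1.0]]
force: [0.3, -1.0, -1.5]
opening: 0.224
grasp_force: 2.6
time: 13.0
eef_pos: [0.559, -0.1847, 0.1065]
tcp_rot: [[-0.615, 0.789, 0.0], [0.789, 0.615, -0.0], [-0.0, 0.0, -1.0]]
force: [-0.1, 0.5, -0.2]
opening: 0.229
grasp_force: 0.2
time: 13.3
eef_pos: [0.559, -0.1847, 0.1066]
tcp_rot: [[-0.615, 0.789, 0.0], [0.789, 0.615, -0.0], [-0.0, 0.0, -1.0]]
force: [0.1, 0.5, 0.6]
opening: 0.275
grasp_force: 0.0
```

View pics/s7c.png

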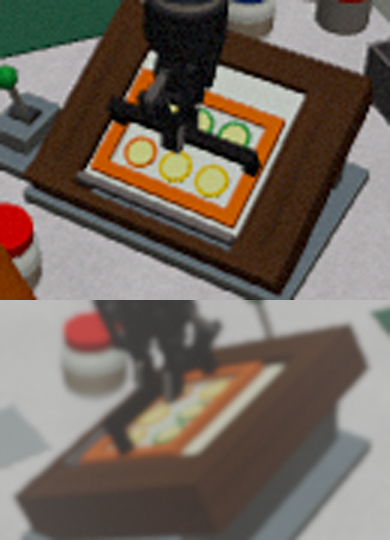

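It's lying flat on the pane, unloaded, about 8 mm short of the lip. Pushing the bar down the slope in small steps with the fingers slightly open.

```bash
python3 -m jog '{"travel":[[0,-0.0065,0.0035],[0,-0.0065,0.0035],[0,0,0]],"twist":[0,0,0],"fingers":[0.45,0.45,0.45]}' | egrep "eef|force"
python3 -m jog '{"travel":[[0,-0.0045,0.0023],[0,-0.0045,0.0023],[0,0,0]],"twist":[0,0,0],"fingers":[0.45,0.45,0.45]}'| egrep "eef|force"
python3 - <<'E'
from h import *
im,C,st=shot("side","s8")
h=cv2.cvtColor(im,cv2.COLOR_BGR2HSV)
for n in("s7","s8"):
    i=cv2.imread(f"pics/{n}.png");b=[x for x in blobs(i,(5,150,90),(18,255,255),60) if x[1][0]>310];print(n,[(x[0],x[1],x[2].tolist()) for x in b])
E
```

```text
eef_pos: [0.5542, -0.188, 0.1034]
force: [-1.0, -0.9, -0.2]
grasp_force: 0.0
eef_pos: [0.5517, -0.1902, 0.1017]
force: [-0.0, 0.3, 0.4]
grasp_force: 0.0
s7 [(np.int32(610), array([354.5, 224. ]), [321, 200, 64, 46]), (np.int32(293), array([330.6, 320.4]), [313, 307, 36, 28])]
s8 [(np.int32(187), array([371.7, 212.5]), [356, 203, 28, 24]), (np.int32(355), array([346.2, 232.7]), [319, 213, 58, 35]), (np.int32(298), array([330.6, 320.4]), [313, 307, 36, 28])]
```

```bash
cat > t.py <<'E'
from h import *
y=np.radians(38);th=.48
X=np.array([np.cos(y)*np.cos(th),np.sin(y)*np.cos(th),np.sin(th)]);N=np.array([-np.cos(y)*np.sin(th),-np.sin(y)*np.sin(th),np.cos(th)]);Y=np.cross(N,X)
S=np.array([.5683,-.1771,.0773])
def onp(C,p,h):
    o,d=ray(C,p);r=o+d*(((S+h*N-o)@N)/(d@N))-S;return np.array([r@X,r@Y])*1000
def rim(n,f,h=.008,C=None):
    im=cv2.imread(f"pics/{f}.png");C=C or cam(n);m=cv2.inRange(cv2.cvtColor(im,cv2.COLOR_BGR2HSV),(4,120,70),(20,255,255))
    v,u=np.nonzero(m);P=np.array([onp(C,(a,b),h) for a,b in zip(u,v)]);k=(abs(P[:,0])<95)&(abs(P[:,1])<110);P=P[k]
    print(f,"n",len(P),"x",np.percentile(P[:,0],[0.5,2,98,99.5]).round(1),"y",np.percentile(P[:,1],[0.5,2,98,99.5]).round(1))
    for a,b in((-70,-50),(-40,-10),(10,40),(50,70)):
        q=P[(P[:,1]>a)&(P[:,1]<b)]; print("  y",a,b,"xmin",np.percentile(q[:,0],2).round(1),"xmax",q[:,0].max().round(1))
E
python3 - <<'E'
from t import *
for f in("s7","s8"): rim("side",f)
im=cv2.imread("pics/s8.png");cv2.imwrite("pics/s8c.png",cv2.resize(im[170:270,290:420],None,fx=5,fy=5,interpolation=cv2.INTER_CUBIC))
E
```

```text
s7 n 836 x [-83.3 -82.   71.3  86.4] y [-99.  -97.5  92.5 105.8]
  y -70 -50 xmin -50.8 xmax 71.1
  y -40 -10 xmin -81.9 xmax 71.0
  y 10 40 xmin -82.7 xmax -0.6
  y 50 70 xmin -82.5 xmax 66.1
s8 n 821 x [-82.9 -81.9  63.3  86.9] y [-102.4  -99.1   84.3  104. ]
  y -70 -50 xmin -56.7 xmax 62.9
  y -40 -10 xmin -81.9 xmax 63.3
  y 10 40 xmin -82.1 xmax 58.5
  y 50 70 xmin -82.0 xmax 57.6
```

View pics/s8c.png

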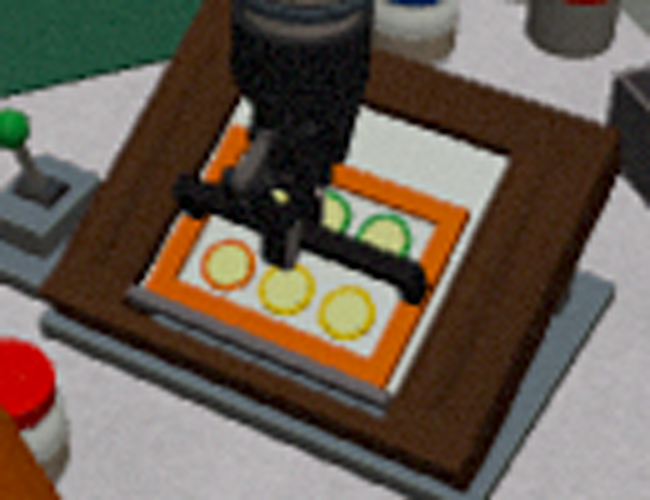

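The lower edge now looks to be at the lip, or within a millimetre or two. I'll push a little further and watch for the lip's reaction.

```bash
for k in 1 2; do :; done
python3 -m jog '{"travel":[[0,-0.0045,0.0023],[0,0,0],[0,0,0]],"twist":[0,0,0],"fingers":[0.45,0.45,0.45]}' | egrep "eef|force"
python3 -m jog '{"travel":[[0,-0.0045,0.0023],[0,0,0],[0,0,0]],"twist":[0,0,0],"fingers":[0.45,0.45,0.45]}'| egrep "eef|force"
python3 -m jog '{"travel":[[0,-0.0035,0.0018],[0,0,0],[0,0,0]],"twist":[0,0,0],"fingers":[0.45,0.45,0.45]}'| egrep "eef|force"
python3 - <<'E'
from t import *
shot("side","s9");rim("side","s9")
E
```

```text
eef_pos: [0.5508, -0.1912, 0.101]
force: [2.2, 1.1, 2.3]
grasp_force: 0.8
eef_pos: [0.5495, -0.1922, 0.1002]
force: [3.7, 2.6, 2.8]
grasp_force: 2.1
eef_pos: [0.5486, -0.193, 0.0996]
force: [2.8, 3.3, 3.1]
grasp_force: 2.6
s9 n 807 x [-83.1 -82.1  59.1  89.7] y [-100.4  -98.1   90.5  105.7]
  y -70 -50 xmin -77.8 xmax 58.9
  y -40 -10 xmin -81.6 xmax 59.0
  y 10 40 xmin -82.0 xmax -12.9
  y 50 70 xmin -82.5 xmax 50.2
```

The lip reacts at about 5 N, so the frame is seated against it. Backing off slightly and withdrawing straight up.

```bash
python3 -m jog '{"travel":[[0,0.0035,-0.0018],[0,0.0035,-0.0018],[0,0.002,-0.001],[0,0,0],[0,0,0]],"twist":[0,0,0,0,0],"fingers":[0.45,0.45,0.45,0.4,0.4]}' | egrep "eef|force|opening"
python3 -m jog '{"travel":[[0,0,-0.008],[0,0,-0.01],[0,0,-0.02],[0,0,0]],"twist":[0,0,0,0],"fingers":[0.4,0.4,0.4,0.4]}'| egrep "eef|force"
python3 -m jog '{"travel":[[0,0,-0.03],[0,0,-0.05],[0,0,-0.1],[0,0,-0.1],[0,0,-0.1],[0.02,-0.05,-0.05],[0,0,0],[0,0,0]],"twist":[0,0,0,0,0,0,0,0],"fingers":[0.4,0.4,0.4,0.4,0.4,0.4,0.4,0.4]}'| egrep "eef|force|time"
python3 - <<'E'
from t import *
im,C,st=shot("wrist","w10");np.savez("w10",R=st["tcp_rot"],p=st["eef_pos"]);rim("wrist","w10",.008,C)
h=cv2.cvtColor(im,cv2.COLOR_BGR2HSV);m=cv2.inRange(h,(4,120,70),(20,255,255))
n,l,S_,c=cv2.connectedComponentsWithStats(cv2.morphologyEx(m,cv2.MORPH_CLOSE,np.ones((31,31))))
i=1+np.argmax(S_[1:,4]);q,a=quad((l==i).astype(np.uint8));print(q.tolist(),[onp(C,p,.008).round(1).tolist() for p in q])
E
```

```text
eef_pos: [0.5505, -0.191, 0.1009]
force: [1.1, -0.6, -0.4]
opening: 0.297
grasp_force: 0.4
eef_pos: [0.5515, -0.1913, 0.1177]
force: [0.3, -0.3, -0.6]
grasp_force: 0.0
time: 16.7
eef_pos: [0.5301, -0.197, 0.2889]
force: [0.0, 0.2, -1.4]
grasp_force: 0.0
w10 n 14437 x [-92.6 -91.   89.6  93.6] y [-109.2 -106.7  108.7  109.7]
  y -70 -50 xmin -91.9 xmax 59.9
  y -40 -10 xmin -92.2 xmax 60.0
  y 10 40 xmin -91.9 xmax 60.1
  y 50 70 xmin -91.7 xmax 60.1
[[486, 324], [280, 290], [271, 37], [541, -5]] [[140.3, -125.0], [-93.2, -152.6], [-93.1, 141.4], [140.7, 152.3]]
```

View pics/w10.png

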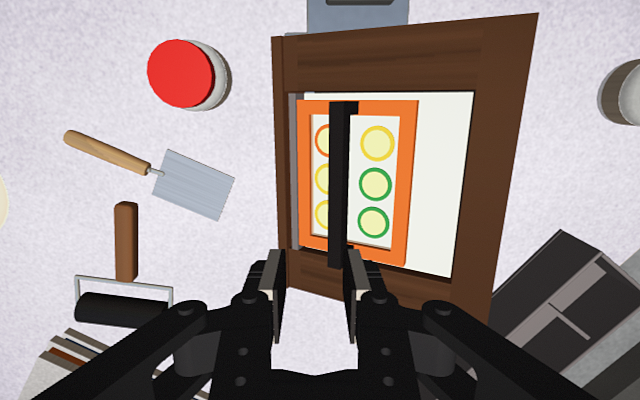

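The frame is flat and square, with its uphill edge at 60 mm along its whole length, so the lower edge is on the lip. Next is the switch: refine the tip position while moving to a point in front of it with closed fingers.

```bash
python3 -m jog '{"travel":[[0.12,-0.02,0],[0.12,-0.02,0],[0.12,-0.02,0],[0.12,-0.02,0],[0,0,0],[0,0,0],[0,0,0]],"twist":[0,0,0,0,0,0,0],"fingers":[1,1,1,1,1,1,1]}' 30| egrep "eef|opening"
python3 - <<'E'
from t import *
s=np.load("w2.npz");C=cam("wrist",dict(tcp_rot=s["R"],eef_pos=s["p"]))
o=blobs(cv2.imread("pics/w2.png"),(50,90,50),(75,255,255),100);print([(b[0],b[1]) for b in o])
tip=onz(C,(413,137),.114);print(tip)
A=cam("side");print(tri(C,(413,137),A,(291.4,195.3)))
d=np.array([.788,.6157]);st=manip.state();R=st["tcp_rot"]
g=np.r_[tip[:2]-.05*d,.1]-st["eef_pos"];print("shares",(R.T@g/.4).round(4))
E
```

```text
eef_pos: [0.3877, -0.0653, 0.288]
opening: 0.004
[(np.int32(651), array([412.8, 136.2]))]
[ 0.42676308 -0.03408385  0.114     ]
(array([ 0.42637698, -0.03401679,  0.11316463]), np.float64(0.0012048818362262997))
shares [1.200e-03 3.000e-04 4.699e-01]
```

```bash
python3 -m jog '{"travel":[[0,0,0.1],[0,0,0.1],[0,0,0.1],[0,0,0.1],[0,0,0.05],[0,0,0.02],[0,0,0],[0,0.05,0],[0,0.03,0],[0,0,0]],"twist":[0,0,0,0,0,0,0,0,0,0],"fingers":[1,1,1,1,1,1,1,1,1,1]}'| egrep "eef|force"
python3 -m jog '{"travel":[[0,0.03,0],[0,0.03,0],[0,0.03,0],[0,0.03,0],[0,0.02,0],[0,0,0],[0,0,0]],"twist":[0,0,0,0,0,0,0],"fingers":[1,1,1,1,1,1,1]}'| egrep "eef|force"
python3 -m jog '{"travel":[[0,0.015,0],[0,0.01,0],[0,0,0]],"twist":[0,0,0],"fingers":[1,1,1]}'| egrep "eef|force"
```

```text
eef_pos: [0.4145, -0.0452, 0.1014]
force: [-0.3, 1.2, -0.5]
grasp_force: 0.0
eef_pos: [0.4563, -0.0109, 0.1002]
force: [-0.8, -0.3, -0.2]
grasp_force: 0.0
eef_pos: [0.4597, -0.0073, 0.0995]
force: [-15.4, -20.4, 10.3]
grasp_force: 12.9
```

Hit about 25 N, presumably the end stop. Backing off and checking.

```bash
python3 -m jog '{"travel":[[0,-0.01,0],[0,-0.03,0],[0,-0.06,0],[0,-0.06,0],[0,0,-0.1],[0,0,-0.1],[0,0,-0.1],[0,0,-0.1],[0,0,0],[0,0,0]],"twist":[0,0,0,0,0,0,0,0,0,0],"fingers":[1,1,1,1,1,1,1,1,1,1]}'| egrep "eef|force|time"
python3 - <<'E'
from t import *
a,A,_=shot("side","s11");b,B,_=shot("scene","c11");w,C,st=shot("wrist","w11")
g=[]
for im,nm in((a,"side"),(b,"scene"),(w,"wrist")):
    o=[x for x in blobs(im,(45,90,50),(85,255,255),5) if x[0]<900];print(nm,[(x[0],x[1]) for x in o])
lt=np.array([np.cos(np.radians(38)),np.sin(np.radians(38))])
for k in(60,75): print(k,proj(C,np.r_[np.array([.4264,-.034])+k/1000*lt,.114]).round(),proj(A,np.r_[np.array([.4264,-.034])+k/1000*lt,.114]).round())
rim("side","s11")
cv2.imwrite("pics/w11c.png",np.hstack([cv2.resize(w,None,fx=.6,fy=.6),cv2.resize(a[150:270,280:420],None,fx=2,fy=2)]) ) if 0 else cv2.imwrite("pics/s11c.png",cv2.resize(a[150:270,270:430],None,fx=4,fy=4,interpolation=cv2.INTER_CUBIC))
E
```

```text
time: 20.45
eef_pos: [0.414, -0.0444, 0.2609]
force: [0.5, 0.2, 0.5]
grasp_force: 0.0
side [(np.int32(224), array([305.6, 108.8])), (np.int32(388), array([248.9, 117.7])), (np.int32(8), array([217.8, 173. ])), (np.int32(5), array([228.8, 171.4])), (np.int32(25), array([355.4, 211.2])), (np.int32(25), array([367.2, 215.8]))]
scene [(np.int32(13), array([352.8, 188.2])), (np.int32(82), array([555.4, 194.6]))]
wrist [(np.int32(667), array([410.9, 186.8]))]
60 [405. 189.] [302. 185.]
75 [422. 188.] [305. 183.]
s11 n 830 x [-82.5 -79.5  62.2  66.5] y [-99.3 -95.6  83.  102.4]
  y -70 -50 xmin -57.1 xmax 62.9
  y -40 -10 xmin -57.0 xmax 62.8
  y 10 40 xmin -82.3 xmax 62.8
  y 50 70 xmin -78.8 xmax 63.0
```

View pics/s11c.png

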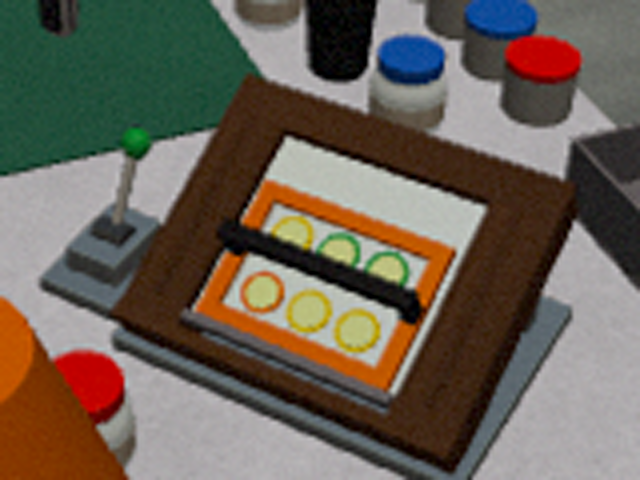

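Run:
```python
from t import *
st=manip.state();C=cam("wrist",st);e,_=tri(C,(410.9,186.8),cam("scene"),(352.8,188.2));e2,g=tri(C,(410.9,186.8),cam("side"),(304.0,185.5))
s=np.array([.4264,-.034,.1132]);lt=np.array([np.cos(y),np.sin(y),0])
for q in(e,e2): print(q,(q-s)@lt)
F=S+0; r=s-np.array([.66535,-.10265,0]); print("tip rel rear-mid: across",r@np.array([-np.sin(y),np.cos(y),0]))
# lever housing slot in image w2: pivot estimate
```

```text
[0.47762053 0.00777866 0.11171081] 0.06608384242280788
[0.47973964 0.00723079 0.10755264] 0.06741641613871503
tip rel rear-mid: across 0.2012092477641675
```

```bash
python3 -c "
from workcell import manip; print(manip.sign_off())"
```

```text
the job is handed in; nothing more can be done
None
```

I laid the orange frame flat in the recess with its lower edge against the lip and let go, then pushed the green lever over to its end stop and handed the job in at about 21 s; the result of the judging was not shown.

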